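# Sort the fired ware onto the glaze trays

### The arm

A 6-joint arm with a two-finger parallel gripper is mounted at the origin on the work surface. World frame = base frame: x ahead of the robot, y to its left, z up, the work surface at z = 0. Lengths are in m, angles in rad, forces in N, time in s.
With the tool pointing down it reaches from about 0.2 to 0.875 m from the base axis. Payload 3.4 kg.
Tool frame: the origin (TCP) lies on the centre line of the jaws, within the pads' length; the fingertips stand 8 mm ahead of it and the grasp point (between the pads) lies 11 mm behind it; z points along the fingers, y is the line along which they close (so a half turn about z gives the same grasp; the last joint's range is limited). The gripper opens to 94 mm and grips with 3 to 60 N. Pads are 16 mm wide; open, the fingers measure 119 mm over their backs; the gripper's body (75 mm by 177 mm) begins 78 mm behind the grasp point.
Start: joints at [-1.352, 0.276, 1.505, -0, 1.361, -0.121], TCP at [0.192, -0.542, 0.179] pointing down, gripper open.
Joint ranges: [-2.89, 2.89], [-0.75, 2.08], [0.22, 2.7], [-1.18, 4.32], [0.11, 2.71], [-2.7, 2.7]. Speed limits (rad/s): [2.57, 2.57, 3.14, 3.14, 3.14, 3.14].

### API

Orientations are given as a unit quaternion [w, x, y, z].
In Python, from station import bot, viewer gives the robot as it stands. The module is installed in compiled form; this text tells all that it offers.
- The arm moves only by the tool carry_out, never from a script. Its argument "increments" is a list of rows, each a list of 6 numbers: the shift along the tool's x, y, z in units of 50 mm (1.0 is 50 mm), then the turn, a rotation vector about the tool's x, y, z in rad. A call has 1 to 5 rows; each row shifts and turns the commanded pose from where the row before left it, along the tool's axes as they then stand; what a row does not reach is not made up. A row lasts 1/8 s, in which the tool goes at most 62.5 mm and 10.7 degrees, less where a joint would pass 70% of its speed; a pose out of reach is approached as far as the arm can. A call is refused whole if a number of a shift passes 1 or a number of a turn 0.188, either way. A call with a gripper value outside its range is refused whole. "hand" is the finger opening in mm, from 0 to 94, set as the call begins (left out, the last holds). The fingers move at their own pace and stop on an object; "newtons" is the grip in N (left out, the last holds). Time passes only in rows, so rows that do not move let the fingers close. It gives the time, the measured TCP pose, the force, the opening and the grip force at its end, in the units of the state.
- bot.read_state(): the state, without advancing time (a new reading comes with each control period).
- viewer.snapshot(name): name is "side" or "top" or "wrist"; returns a dict with "img" (420x560x3 uint8, blue, green, red), "intrinsics" (3x3 intrinsics, pixels), "rvec" (rotation vector, rad) and "tvec" (3), from world to camera coordinates, as OpenCV has them. Camera axes: x right, y down, z forward; pixel columns grow to the right and rows downward; lengths in m; the calibration is good to about 2 mm. A picture is of the moment at which its call begins. There is no depth.
- bot.finish_job(): hands the job in; it is judged then, once.
The state is a dict: "clock": time; "qpos": joint angles; "joint_velocities": joint speeds; "effort": joint torques, N m; "tcp_pos": TCP position; "ee_rot": TCP orientation; "wrist_force": force on the tool from outside, world axes, zero at the start; "wrist_torque": the same for the moment, N m; "width": opening from 0.0 (shut) to 1.0 (fully open); "grip_force": force on a finger pad.
Only numpy, scipy, OpenCV 4.12 (cv2) and the standard library are available. Lean on these libraries where they do the work, as an engineer would, in place of code of your own. Each camera call takes 0.05 s, during which the arm holds its last target. There are 200 camera calls.

### The job

This ware has just come out of the glaze kiln: sort each piece onto the tray whose test tile has the same glaze, standing upright on the tray's open floor (not on the tile or the rim), with the two blue pieces clear of each other, and put the yellow lid properly home on its jar, which also belongs on its tray. The pots are fragile: set every piece down gently without dropping it or tipping it over, and leave the brush pot and the squeeze bottle where they are.

Things in the scene. Friction and masses are not known exactly. Their poses are not given: they have to be found in the camera images.
- cup_blue: small handleless espresso cup, cobalt blue glaze, bare buff clay foot: 62 mm tall, round, outside diameter 56 mm at the rim, 53 mm at half height, 44 mm at the foot, wall 4 mm; about 130 g. Origin: centre of its underside, z up
- bowl_blue: small dipping bowl, cobalt blue glaze, bare buff clay foot: 38 mm tall, round, outside diameter 62 mm at the rim, 59 mm at 22 mm height, 40 mm at the foot, wall 4 mm; about 110 g. Origin: centre of its underside, z up
- cup_green: small handleless espresso cup, dark green glaze, bare buff clay foot: 62 mm tall, round, outside diameter 56 mm at the rim, 53 mm at half height, 44 mm at the foot, wall 4 mm; about 130 g. Origin: centre of its underside, z up
- jar_yellow: open jar, mustard yellow glaze, bare buff clay foot, round, 58 mm tall; outside diameter 58 mm at the belly (18 to 32 mm high), 49 mm at the neck (46 mm high), 59 mm at the flared rim, 46 mm at the foot; wall 4 mm. The mouth inside is a funnel, 51 mm wide at the rim, 41 mm wide 12 mm further down. 200 g. Origin: centre of its underside, z up
- lid_yellow: lid of the jar, mustard yellow, 42 mm tall, 60 g, standing knob up on its tapered plug (34 mm wide at the bottom, 47 mm at 11.5 mm height); flange 59 mm wide, 11.5 to 15 mm high; low dome to 22.5 mm; round knob above (17 mm wide below, 22 mm at 34 to 40 mm). Seated, it self-centres, the flange on the jar's rim, its origin 46 mm above the jar's. Origin: centre of the plug's bottom, z up
- tray_blue: fixed pale mint tray, outside 138 mm (its x) by 168 mm (y), rim 10 mm high, 4 mm thick, floor 4 mm thick. Origin: centre of its underside; x points away from the robot (within 0.15 rad), z up. A test tile glazed cobalt blue (top 10 mm above the bench) is fixed flat inside at the far side, x = 29 to 63, y = -40 to 32 mm; open floor in front of it: x = -65 to 29, y = -80 to 80 mm
- tray_green: fixed pale mint tray, outside 138 mm (its x) by 168 mm (y), rim 10 mm high, 4 mm thick, floor 4 mm thick. Origin: centre of its underside; x points away from the robot (within 0.15 rad), z up. A test tile glazed dark green (top 10 mm above the bench) is fixed flat inside at the far side, x = 29 to 63, y = -40 to 32 mm; open floor in front of it: x = -65 to 29, y = -80 to 80 mm
- tray_yellow: fixed pale mint tray, outside 138 mm (its x) by 168 mm (y), rim 10 mm high, 4 mm thick, floor 4 mm thick. Origin: centre of its underside; x points away from the robot (within 0.15 rad), z up. A test tile glazed mustard yellow (top 10 mm above the bench) is fixed flat inside at the far side, x = 29 to 63, y = -40 to 32 mm; open floor in front of it: x = -65 to 29, y = -80 to 80 mm
- brush_pot: bystander: white pot of upright brushes, 72 mm wide, pot 85 mm tall, brush tips up to 195 mm; loose. Origin: centre of its underside
- squeeze_bottle: bystander: pale pink squeeze bottle, 50 mm wide, 135 mm tall, loose. Origin: centre of its underside

How it is judged:
By the outcome, as a careful person would: the job done as asked, in the order asked, and still so for the second after the job is handed in, with the robot touching nothing.
It also fails if it takes over 136 s, if anything falls off the work surface, if the arm or the gripper's body presses on something with over 40 N, if the wrist force passes 120 N, or if a joint passes its speed limit or range.

## Working session

There is one attempt and no reset: what is moved stays moved. The work goes in short steps, Python scripts to look and compute and a tool call to move; the robot and the scene stay as the last step left them, time stands still between calls to the robot, and variables do not carry over. Pictures are saved under pics/ and viewed, at most 14 in all, crops included, and the job is handed in when it is done.

Besides the shell and the picture viewer there is one more tool, called as name(argument=value, ...) on one line, values as JSON. carry_out: Moves the arm, as the interface text tells. Its arguments: {"type":"object","properties":{"increments":{"type":"array"},"hand":{"type":"number"},"newtons":{"type":"number"}},"required":["increments"]}

```bash
mkdir -p pics; cat > h.py <<'E'
import numpy as np, cv2
from station import bot, viewer
from scipy.spatial.transform import Rotation as R
def snap(n,f):
    s=viewer.snapshot(n); cv2.imwrite('pics/'+f+'.png',s['img']); np.savez('pics/'+f+'.npz',**s); return s
def ray(f,u,v):
    s=np.load('pics/'+f+'.npz'); Rm=cv2.Rodrigues(s['rvec'])[0]; t=s['tvec'].reshape(3)
    d=Rm.T@np.linalg.inv(s['intrinsics'])@np.array([u,v,1.]); return -Rm.T@t, d/np.linalg.norm(d)
def onz(f,u,v,z):
    c,d=ray(f,u,v); return c+d*(z-c[2])/d[2]
def tri(*o):
    A=0;b=0
    for f,u,v in o:
        c,d=ray(f,u,v); P=np.eye(3)-np.outer(d,d); A=A+P; b=b+P@c
    return np.linalg.solve(A,b)
def proj(f,p):
    s=np.load('pics/'+f+'.npz'); return cv2.projectPoints(np.array(p,float).reshape(-1,3),s['rvec'],s['tvec'],s['intrinsics'],None)[0].reshape(-1,2)
E
python3 - <<'E'
from h import *
for n in ('top','side','wrist'):
    s=snap(n,n+'0'); print(n,(-cv2.Rodrigues(s['rvec'])[0].T@s['tvec'].reshape(3)).round(3),s['intrinsics'][0,0])
    im=s['img']
t=cv2.imread('pics/top0.png');cv2.imwrite('pics/top0b.png',cv2.resize(t,(800,600),interpolation=cv2.INTER_CUBIC))
t=cv2.imread('pics/side0.png');cv2.imwrite('pics/side0b.png',cv2.resize(t,(800,600),interpolation=cv2.INTER_CUBIC))
st=bot.read_state();print(st['clock'],st['tcp_pos'],R.from_quat(np.roll(st['ee_rot'],-1)).as_matrix().round(3),st['wrist_force'])
E
```

```text
top [ 0.415 -0.027  0.999] 382.38121027532014
side [0.4   0.777 0.672] 404.3682952631239
wrist [ 0.252 -0.52   0.385] 338.912325996776
0.15 [ 0.1915315  -0.54170345  0.178736  ] [[ 0.943  0.333 -0.   ]
 [ 0.333 -0.943  0.001]
 [ 0.    -0.001 -1.   ]] [-0.20830524  0.0286769  -0.60449691]
```

View pics/top0b.png

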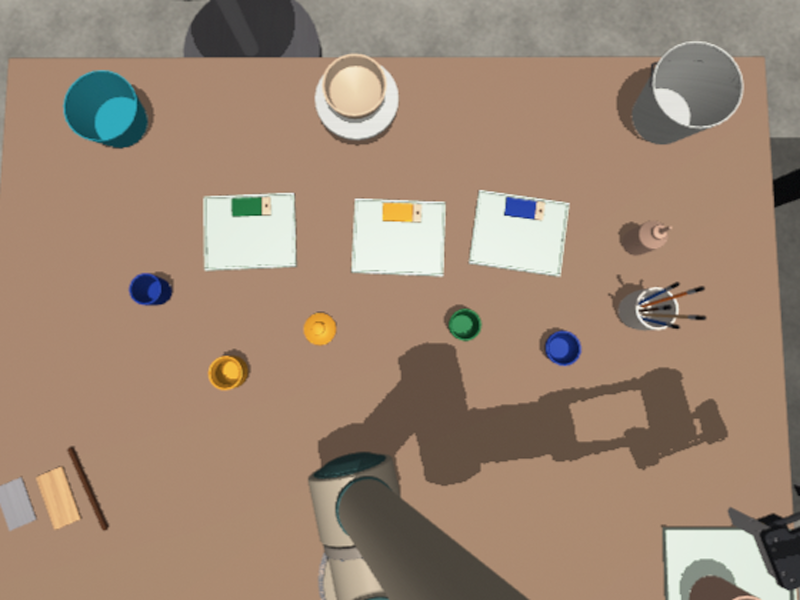

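View pics/side0b.png

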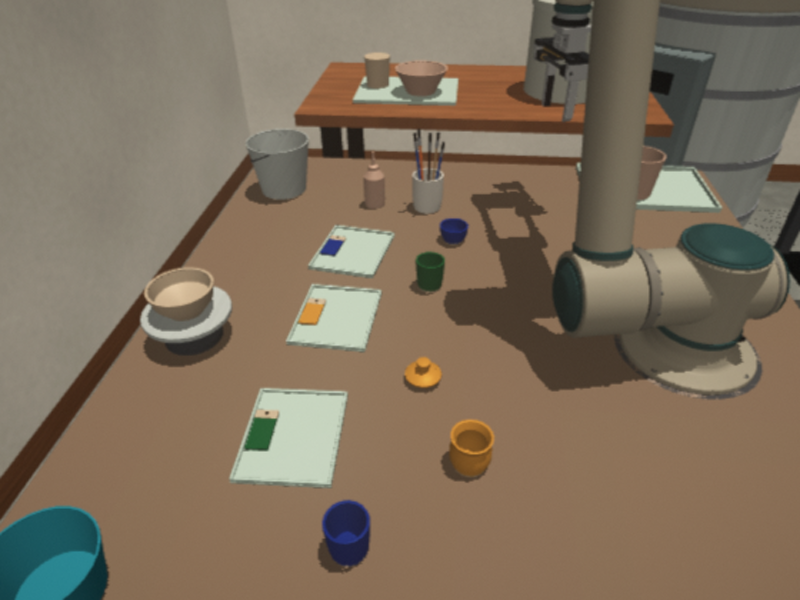

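Top view (800-wide): blue cup (150,289), jar (228,372), lid (320,328), green cup (463,323), bowl (562,347). The trays, from left, are green, yellow and blue. The side view confirms the left blue piece is the tall cup. Next I fit both views by silhouette.

```bash
cat > fit.py <<'E'
from h import *
from scipy.optimize import least_squares
prof={'cup':[(.031,.0265),(.062,.028)],'bowl':[(.022,.0295),(.038,.031)],'jar':[(.018,.029),(.032,.029),(.046,.0245),(.058,.0295)],
'lid':[(.0115,.0295),(.015,.0295),(.034,.011),(.040,.011)]}
low={'cup':(.010,.0234),'bowl':(.008,.0238),'jar':(.006,.0245),'lid':(.0,.017)}
hue={'blue':(108,130),'green':(55,90),'yellow':(12,28)}
a=np.linspace(0,2*np.pi,72,endpoint=False)
def mask(f,col):
    s=cv2.cvtColor(np.load('pics/'+f+'.npz')['img'],cv2.COLOR_BGR2HSV); h=hue[col]
    return cv2.inRange(s,(h[0],150 if col!='yellow' else 190,35),(h[1],255,255))
def bbox(f,col,u,v):
    n,l,st,c=cv2.connectedComponentsWithStats(mask(f,col))
    k=[i for i in range(1,n) if st[i,4]>25]; k=min(k,key=lambda i:np.hypot(c[i][0]-u,c[i][1]-v))
    x,y,w,h=st[k,:4]; return np.array([x-.5,y-.5,x+w-.5,y+h-.5])
def pts(kind,p):
    return np.vstack([np.c_[p[0]+r*np.cos(a),p[1]+r*np.sin(a),p[2]+z+0*a] for z,r in prof[kind]+[low[kind]]])
def fit(kind,col,obs,fixz=None):
    bs=[(f,bbox(f,col,u,v)) for f,u,v in obs]
    def res(p):
        o=[]
        for f,b in bs:
            q=proj(f,pts(kind,p)); o.append(np.r_[q.min(0),q.max(0)]-b)
        return np.concatenate(o)
    p0=np.r_[tri(*obs)[:2],0]
    r=least_squares(res,p0,loss='soft_l1'); return r.x,r.fun if 0 else res(r.x)
E
python3 - <<'E'
from fit import *
k=.7
for n,kind,col,t,s in [('cup_blue','cup','blue',(150,289),(347,532)),('bowl','bowl','blue',(562,347),(454,231)),('cup_green','cup','green',(463,323),(430,272)),('jar','jar','yellow',(228,372),(471,447)),('lid','lid','yellow',(320,328),(423,374))]:
    p,r=fit(kind,col,[('top0',t[0]*k,t[1]*k),('side0',s[0]*k,s[1]*k)]); print(n,p.round(4),r.round(1))
# trays
def quad(f,u,v):
    s=cv2.cvtColor(np.load('pics/'+f+'.npz')['img'],cv2.COLOR_BGR2HSV)
    m=cv2.inRange(s,(30,5,140),(95,60,255))
    m=cv2.morphologyEx(m,cv2.MORPH_CLOSE,np.ones((5,5)))
    n,l,st,c=cv2.connectedComponentsWithStats(m); i=l[int(v),int(u)]
    if i==0: return None
    cs=cv2.findContours((l==i).astype(np.uint8),0,2)[0]; h=cv2.convexHull(max(cs,key=cv2.contourArea))
    for e in np.arange(2,15,.5):
        q=cv2.approxPolyDP(h,e,True)
        if len(q)==4: return q.reshape(4,2)
for n,t,s in [('green',(250,245),(310,440)),('yellow',(398,245),(345,318)),('blue',(515,245),(360,250))]:
    qt=quad('top0',t[0]*k,t[1]*k); qs=quad('side0',s[0]*k,s[1]*k)
    P=np.array([onz('top0',*q,.010) for q in qt]); c=P.mean(0)
    P=np.array(sorted(P.tolist(),key=lambda p:np.arctan2(p[1]-c[1],p[0]-c[0])))  # nr,fr.. by angle
    # angles: (-,-) (+,-) (+,+) (-,+)
    ux=(P[1]+P[2]-P[0]-P[3])/2; print(n,c.round(4),'yaw',round(np.arctan2(ux[1],ux[0]),3),'dx',np.linalg.norm(ux).round(3),'dy',np.linalg.norm((P[2]+P[3]-P[0]-P[1])/2).round(3))
    if qs is not None:
        S=np.array([onz('side0',*q,.010) for q in qs]); print('   side c',S.mean(0).round(4))
        z=[tri(('top0',*proj('top0',p)[0]),('side0',*qs[np.argmin(np.linalg.norm(S-p,axis=1))]))[2] for p in P]; print('   z',np.round(z,4))
for n,f,u,v in [('pot','top0',657,308),('bottle','top0',655,235)]: print(n,onz(f,u*k,v*k,.085 if n=='pot' else .13).round(3))
E
```

```text
cup_blue [5.076e-01 4.122e-01 4.000e-04] [-0.1 -1.6  0.4  0.3 -0.5 -1.9  1.4 12.8]
bowl [ 0.4034 -0.3182 -0.02  ] [-0.6 -0.3  0.8  0.2 -1.9 -1.4  6.1 11.9]Traceback (most recent call last):
  File "<stdin>", line 4, in <module>
  File "fit.py", line 18, in fit
    bs=[(f,bbox(f,col,u,v)) for f,u,v in obs]
           ~~~~^^^^^^^^^^^
  File "fit.py", line 13, in bbox
    k=[i for i in range(1,n) if st[i,4]>25]; k=min(k,key=lambda i:np.hypot(c[i][0]-u,c[i][1]-v))
                                               ~~~^^^^^^^^^^^^^^^^^^^^^^^^^^^^^^^^^^^^^^^^^^^^^^
ValueError: min() iterable argument is empty
```

```bash
sed -i "s/return cv2.inRange(s,.*/return cv2.inRange(s,(h[0],100 if col!='yellow' else 170,12),(h[1],255,255))/; s/'blue':(108,130),'green':(55,90)/'blue':(105,138),'green':(45,95)/" fit.py
cat > m.py <<'E'
from fit import *
k=.7
for n,kind,col,t,s in [('cup_blue','cup','blue',(150,289),(347,532)),('bowl','bowl','blue',(562,347),(454,231)),('cup_green','cup','green',(463,323),(430,272)),('jar','jar','yellow',(228,372),(471,447)),('lid','lid','yellow',(320,328),(423,374))]:
    try: p,r=fit(kind,col,[('top0',t[0]*k,t[1]*k),('side0',s[0]*k,s[1]*k)]); print(n,p.round(4),r.round(1))
    except Exception as e: print(n,e)
def quad(f,u,v):
    s=cv2.cvtColor(np.load('pics/'+f+'.npz')['img'],cv2.COLOR_BGR2HSV)
    m=cv2.inRange(s,(30,5,140),(95,60,255))
    m=cv2.morphologyEx(m,cv2.MORPH_CLOSE,np.ones((5,5)))
    n,l,st,c=cv2.connectedComponentsWithStats(m); i=l[int(v),int(u)]
    if i==0: print('no',s[int(v),int(u)]); return None
    cs=cv2.findContours((l==i).astype(np.uint8),0,2)[0]; h=cv2.convexHull(max(cs,key=cv2.contourArea))
    for e in np.arange(2,15,.5):
        q=cv2.approxPolyDP(h,e,True)
        if len(q)==4: return q.reshape(4,2)
for n,t,s in [('green',(250,245),(310,440)),('yellow',(398,245),(345,318)),('blue',(515,245),(360,250))]:
    qt=quad('top0',t[0]*k,t[1]*k); qs=quad('side0',s[0]*k,s[1]*k)
    if qt is None: continue
    P=np.array([onz('top0',*q,.010) for q in qt]); c=P.mean(0)
    P=np.array(sorted(P.tolist(),key=lambda p:np.arctan2(p[1]-c[1],p[0]-c[0])))
    ux=(P[1]+P[2]-P[0]-P[3])/2; print(n,c.round(4),'yaw',round(np.arctan2(ux[1],ux[0]),3),'dx',np.linalg.norm(ux).round(3),'dy',np.linalg.norm((P[2]+P[3]-P[0]-P[1])/2).round(3))
    if qs is not None:
        S=np.array([onz('side0',*q,.010) for q in qs]); print('   side c',S.mean(0).round(4))
        z=[tri(('top0',*proj('top0',p)[0]),('side0',*qs[np.argmin(np.linalg.norm(S-p,axis=1))]))[2] for p in P]; print('   z',np.round(z,4))
for n,f,u,v in [('pot','top0',657,308),('bottle','top0',655,235)]: print(n,onz(f,u*k,v*k,.085 if n=='pot' else .13).round(3))
E
python3 m.py
```

```text
cup_blue [ 0.5079  0.4135 -0.0023] [-0.2 -0.6  0.4  0.2 -0.7 -0.3  1.1  0.4]
bowl [ 0.4038 -0.3118  0.0022] [-0.8 -0.6  1.2  0.4 -0.9 -0.5  1.4  0.9]
cup_green [ 0.4451 -0.1385 -0.0023] [-0.1 -0.4  0.2  0.5 -1.  -1.8  0.7 12.4]
jar [3.630e-01 2.729e-01 2.000e-04] [-0.6 -0.6  0.9 -0.  -0.5 -0.2  1.3  0.3]
lid [0.4383 0.1176 0.0017] [-0.5 -0.3  0.6 -0.2 -0.2 -0.4  0.7  0.5]
green [0.6164 0.2501 0.01  ] yaw 0.034 dx 0.133 dy 0.164
   side c [0.6191 0.2516 0.01  ]
   z [0.0082 0.0092 0.0076 0.0099]
yellow [ 0.6055 -0.0229  0.01  ] yaw -0.03 dx 0.133 dy 0.164
   side c [ 0.6077 -0.0229  0.01  ]
   z [0.0063 0.012  0.0114 0.0103]
blue [ 0.6146 -0.2448  0.01  ] yaw -0.157 dx 0.134 dy 0.164
   side c [ 0.6156 -0.2461  0.01  ]
   z [0.0091 0.009  0.0112 0.0145]
pot [ 0.47  -0.457  0.085]
bottle [ 0.585 -0.437  0.13 ]
```

carry_out(increments=[[0, 0, 0, 0, 0, 0.17], [0, 0, 0, 0, 0, 0.17]], hand=90)

```text
clock: 0.4
tcp_pos: [0.1916, -0.5419, 0.179]
ee_rot: [-0.0, 1.0, -0.003, -0.0]
wrist_force: [-0.8, 0.3, -0.3]
width: 0.954
grip_force: 0.0
```

carry_out(increments=[[0.7, -0.9, 0, 0, 0, 0], [0.7, -0.9, 0, 0, 0, 0], [0.7, -0.9, 0, 0, 0, 0], [0.7, -0.9, 0, 0, 0, 0], [0.7, -0.9, 0, 0, 0, 0]])

```text
clock: 1.02
tcp_pos: [0.3675, -0.3156, 0.1793]
ee_rot: [0.0, 1.0, -0.0, 0.0]
wrist_force: [1.1, -1.0, 0.4]
width: 0.959
grip_force: 0.0
```

carry_out(increments=[[0.4, 0, 0, 0, 0, 0], [0.2, -0.1, 0, 0, 0, 0], [0, 0, 0, 0, 0, 0]])

```text
clock: 1.4
tcp_pos: [0.3967, -0.3129, 0.179]
ee_rot: [0.0, 1.0, -0.0, -0.0]
wrist_force: [-0.4, -0.7, -0.5]
width: 0.958
grip_force: 0.0
```

```bash
cat > w.py <<'E'
import sys
from fit import *
# w.py file kind col x y : wrist fit with z=0 fixed, guess x y
f,kind,col=sys.argv[1:4]; x,y=map(float,sys.argv[4:6]); z=float(sys.argv[6]) if len(sys.argv)>6 else 0
snap('wrist',f); st=bot.read_state(); t=st['tcp_pos']
u,v=proj(f,[x,y,z+.03])[0]; b=bbox(f,col,u,v)
def res(p):
    q=proj(f,pts(kind,[p[0],p[1],z])); return np.r_[q.min(0),q.max(0)]-b
r=least_squares(res,[x,y],loss='soft_l1'); print(kind,r.x.round(4),r.fun.round(1),'uv',u.round(),v.round(),b)
print('tcp',t.round(4),'row dx,dy',((r.x[0]-t[0])/.05).round(3),(-(r.x[1]-t[1])/.05).round(3),'t',st['clock'],'F',st['wrist_force'].round(2))
E
python3 w.py wb bowl blue .4038 -.3118
```

```text
bowl [ 0.404  -0.3145] [-0.5 -0.6  0.5  0.7] uv 281.0 183.0 [254.5 154.5 313.5 212.5]
tcp [ 0.3962 -0.313   0.179 ] row dx,dy 0.156 0.03 t 1.45 F [-0.9   0.09 -0.32]
```

View pics/wb.png

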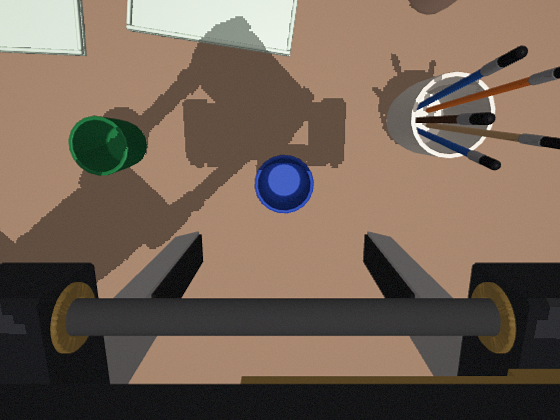

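The bowl is at (284,184), centred between the jaws and upright; its fit agrees to 3 mm. I grasp it.

carry_out(increments=[[0.15, 0.03, 0.9, 0, 0, 0], [0, 0, 0.9, 0, 0, 0], [0, 0, 0.8, 0, 0, 0], [0, 0, 0.4, 0, 0, 0], [0, 0, 0.2, 0, 0, 0]])

```text
clock: 2.08
tcp_pos: [0.4027, -0.3141, 0.0181]
ee_rot: [-0.001, 1.0, -0.001, -0.001]
wrist_force: [-0.5, -0.0, -0.3]
width: 0.957
grip_force: 0.0
```

carry_out(increments=[[0, 0, 0, 0, 0, 0], [0, 0, 0, 0, 0, 0], [0, 0, 0, 0, 0, 0], [0, 0, 0, 0, 0, 0], [0, 0, 0, 0, 0, 0]], hand=50, newtons=12)

```text
clock: 2.7
tcp_pos: [0.4044, -0.3138, 0.0197]
ee_rot: [0.0, 1.0, -0.0, 0.0]
wrist_force: [-0.5, -0.5, 1.1]
width: 0.535
grip_force: 0.0
```

```bash
python3 - <<'E'
from h import *
a=snap('side','s1')['img'];b=snap('wrist','w1')['img']
cv2.imwrite('pics/c1.png',np.hstack([cv2.resize(a[120:220,250:400],None,fx=2.8,fy=2.8,interpolation=2),cv2.resize(b[120:400],(380,280))]))
s=bot.read_state();print(s['width'],s['grip_force'],s['wrist_force'],s['tcp_pos'])
E
```

```text
0.530209946483466 0.0 [-1.02454751  0.60811022 -0.06401613] [ 0.40426593 -0.31368407  0.01951475]
```

View pics/c1.png

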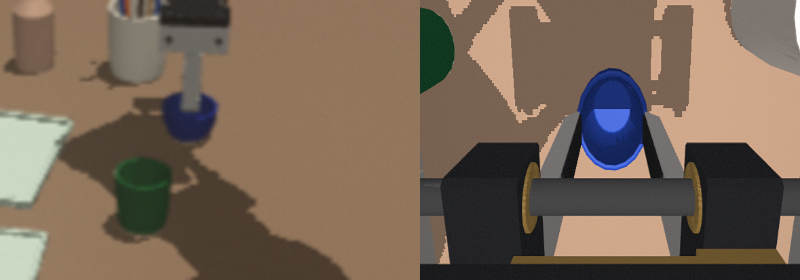

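The fingers straddle the bowl correctly, but no grip force is reported yet. I close further.

carry_out(increments=[[0, 0, 0, 0, 0, 0], [0, 0, 0, 0, 0, 0], [0, 0, 0, 0, 0, 0], [0, 0, 0, 0, 0, 0]], hand=30, newtons=12)

```text
clock: 3.3
tcp_pos: [0.4042, -0.3138, 0.0194]
ee_rot: [0.0, 1.0, -0.0, 0.0]
wrist_force: [0.0, -0.5, 0.2]
width: 0.32
grip_force: 0.0
```

```bash
python3 - <<'E'
from h import *
b=snap('wrist','w2')['img']
cv2.imwrite('pics/c2.png',cv2.resize(b[190:400,180:390],(600,600),interpolation=2))
s=bot.read_state();print(s['width'],s['grip_force'],s['wrist_force'],s['tcp_pos'])
for d in (50,60):
  for z in (.0115,.0305): print(d,z,proj('w2',[[s['tcp_pos'][0],s['tcp_pos'][1]+q*d/2000,z] for q in (1,-1)]).round())
E
```

```text
0.3165526459097182 0.0 [-0.1189968 -0.029044   0.7906036] [ 0.40418816 -0.31371375  0.01934892]
50 0.0115 [[244. 228.]
 [320. 228.]]
50 0.0305 [[241. 237.]
 [324. 237.]]
60 0.0115 [[237. 228.]
 [328. 228.]]
60 0.0305 [[233. 237.]
 [332. 237.]]
```

View pics/c2.png

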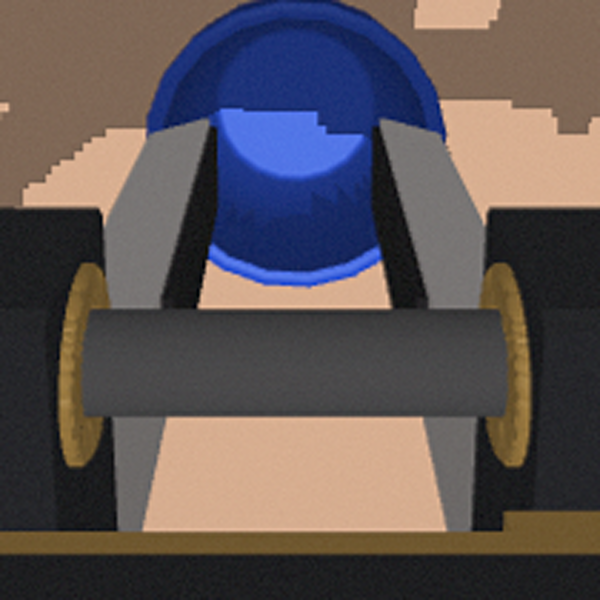

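```bash
python3 - <<'E'
from h import *
def ony(f,u,v,y):
    c,d=ray(f,u,v); return c+d*(y-c[1])/d[1]
for y in (-.277,-.289): print(ony('s1',318,158.6,y).round(4))
s=np.load('pics/w2.npz'); print(cv2.Rodrigues(s['rvec'])[0].round(3), (-cv2.Rodrigues(s['rvec'])[0].T@s['tvec'].reshape(3)).round(3))
for u,y in ((254,-.2987),(311,-.3287)): print(ony('w2',u,232,y).round(4))
print(proj('s1',[[.4042,-.28,.0115],[.4042,-.28,.04]]))
a=snap('side','s2')['img']
cv2.imwrite('pics/c3.png',cv2.resize(a[110:200,270:390],(800,600),interpolation=2))
E
```

```text
[ 0.4026 -0.277   0.0549]
[ 0.4027 -0.289   0.0479]
[[-0.001 -1.     0.   ]
 [-0.974  0.001  0.227]
 [-0.227  0.    -0.974]] [ 0.468 -0.314  0.225]
[ 0.4144 -0.2987  0.0527]
[ 0.4156 -0.3287  0.0564]
[[316.84162699 170.43459596]
 [317.27611909 162.3701043 ]]
```

View pics/c3.png

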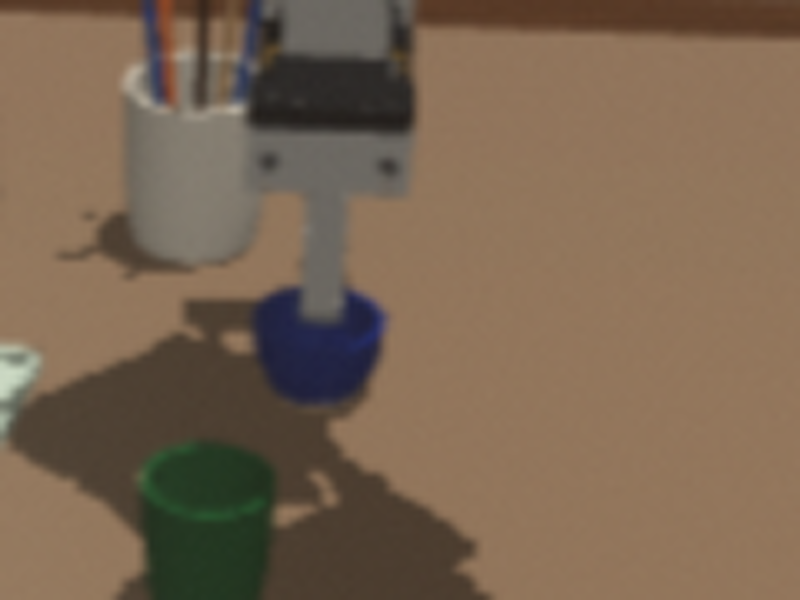

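Both cameras put the fingertips about 40 mm higher than the reported TCP implies; the fingers are closing above the bowl's rim, touching nothing. I quantify the offset from the earlier images.

```bash
python3 - <<'E'
from h import *
def ony(f,u,v,y):
    c,d=ray(f,u,v); return c+d*(y-c[1])/d[1]
print('wb',ony('wb',201,234,-.313+.045).round(4),ony('wb',365,234,-.313-.045).round(4))
# side-view tip: bottom edge of near (+y) finger, row 110+320/6.667, back face y= tcp+15+12.5 , inner 15
for y in (-.2862,-.2987): print('s2',ony('s2',270+322/6.667,110+320/6.667,y).round(4))
# tip x,z from both views: triangulate inner-front tip corner
print('s0 check rim bowl z', tri(('s2',270+320/6.667,110+290/6.667),('wb',284,156)).round(4))
from h import bot
s=bot.read_state(); print(s['qpos'].round(4) if hasattr(s['qpos'],'round') else s['qpos'])
E
```

```text
wb [ 0.4039 -0.268   0.2061] [ 0.4045 -0.358   0.2083]
s2 [ 0.4019 -0.2862  0.0516]
s2 [ 0.4019 -0.2987  0.0443]
s0 check rim bowl z [ 0.4186 -0.3152  0.0488]
[-7.9600e-01  3.2750e-01  1.8744e+00 -1.0000e-04  9.3960e-01  7.7500e-01]
```

carry_out(increments=[[0, 0, -0.6, 0, 0, 0], [0, 0, -0.4, 0, 0, 0], [0, 0, 0, 0, 0, 0], [0, 0, 0, 0, 0, 0]], hand=90)

```text
clock: 3.9
tcp_pos: [0.4037, -0.3132, 0.0687]
ee_rot: [-0.0, 1.0, -0.0, -0.0]
wrist_force: [0.6, -0.1, -0.6]
width: 0.71
grip_force: 0.0
```

carry_out(increments=[[0, 0, 0, 0, 0, 0], [0, 0, 0.7, 0, 0, 0], [0, 0, 0.6, 0, 0, 0], [0, 0, 0.3, 0, 0, 0], [0, 0, 0.1, 0, 0, 0]])

```text
clock: 4.53
tcp_pos: [0.4038, -0.3133, -0.0166]
ee_rot: [-0.001, 1.0, -0.0, -0.001]
wrist_force: [0.1, -0.2, -0.7]
width: 0.955
grip_force: 0.0
```

carry_out(increments=[[0, 0, 0.05, 0, 0, 0], [0, 0, 0, 0, 0, 0], [0, 0, 0, 0, 0, 0]])

```text
clock: 4.9
tcp_pos: [0.4047, -0.3142, -0.0174]
ee_rot: [0.001, 1.0, -0.0, 0.001]
wrist_force: [1.0, -0.1, 0.5]
width: 0.958
grip_force: 0.0
```

```bash
python3 - <<'E'
from h import *
a=snap('side','s3')['img'];b=snap('wrist','w3')['img']
cv2.imwrite('pics/c4.png',np.hstack([cv2.resize(a[110:200,300:360],(400,600),interpolation=2),cv2.resize(b[150:390,190:350],(400,600),interpolation=2)]))
s=bot.read_state();print(s['width'],s['grip_force'],s['wrist_force'],s['tcp_pos'])
E
```

```text
0.9537953509670273 0.0 [0.34696093 1.09551274 0.32257355] [ 0.40452448 -0.31404173 -0.01754877]
```

View pics/c4.png

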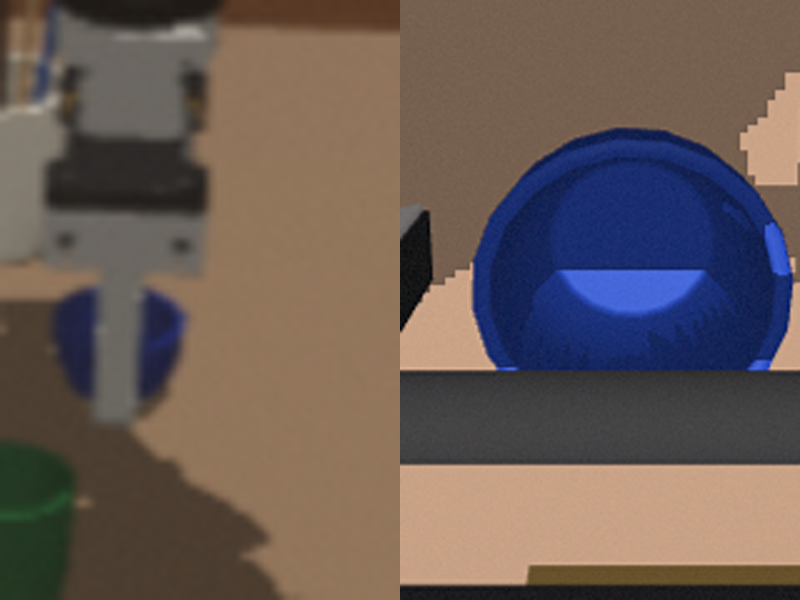

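The left picture shows the finger beside the bowl with its tip near the bench. The right one shows the bowl between the pads (tip at (202,234) in the full frame). I close now.

carry_out(increments=[[0, 0, 0, 0, 0, 0], [0, 0, 0, 0, 0, 0], [0, 0, 0, 0, 0, 0], [0, 0, 0, 0, 0, 0], [0, 0, 0, 0, 0, 0]], hand=48, newtons=15)

```text
clock: 5.62
tcp_pos: [0.4042, -0.3138, -0.0181]
ee_rot: [0.0, 1.0, -0.0, 0.0]
wrist_force: [0.1, -0.0, 0.7]
width: 0.653
grip_force: 15.0
```

carry_out(increments=[[0, 0, -0.1, 0, 0, 0], [0, 0, -0.3, 0, 0, 0], [0, 0, -0.5, 0, 0, 0], [0, 0, -0.6, 0, 0, 0], [0, 0, 0, 0, 0, 0]])

```text
clock: 6.25
tcp_pos: [0.4059, -0.3154, 0.0597]
ee_rot: [0.002, 1.0, -0.0, 0.002]
wrist_force: [-0.2, 0.0, -0.9]
width: 0.653
grip_force: 15.0
```

carry_out(increments=[[0.74, -0.11, 0, 0, 0, 0], [0.74, -0.11, 0, 0, 0, 0], [0.74, -0.11, 0, 0, 0, 0], [0.74, -0.11, 0, 0, 0, 0], [0.74, -0.11, 0, 0, 0, 0]])

```text
clock: 6.88
tcp_pos: [0.5896, -0.2855, 0.0554]
ee_rot: [-0.0, 1.0, -0.0, -0.001]
wrist_force: [0.1, -0.6, -0.9]
width: 0.657
grip_force: 15.0
```

carry_out(increments=[[0, 0, 0, 0, 0, 0], [0, 0, 0, 0, 0, 0], [0, 0, 0.4, 0, 0, 0], [0, 0, 0.4, 0, 0, 0], [0, 0, 0.2, 0, 0, 0]])

```text
clock: 7.5
tcp_pos: [0.5869, -0.286, 0.0056]
ee_rot: [-0.001, 1.0, -0.001, -0.001]
wrist_force: [-0.3, 0.3, -1.4]
width: 0.654
grip_force: 15.0
```

carry_out(increments=[[0, 0, 0.1, 0, 0, 0], [0, 0, 0.1, 0, 0, 0], [0, 0, 0, 0, 0, 0]])

```text
clock: 7.88
tcp_pos: [0.5892, -0.2863, -0.003]
ee_rot: [0.0, 1.0, -0.0, 0.0]
wrist_force: [-0.3, 0.4, -0.9]
width: 0.652
grip_force: 15.0
```

carry_out(increments=[[0, 0, 0.06, 0, 0, 0], [0, 0, 0.05, 0, 0, 0], [0, 0, 0.05, 0, 0, 0], [0, 0, 0.03, 0, 0, 0], [0, 0, 0, 0, 0, 0]])

```text
clock: 8.5
tcp_pos: [0.5891, -0.2862, -0.0128]
ee_rot: [-0.0, 1.0, -0.0, -0.0]
wrist_force: [0.2, -0.5, -1.6]
width: 0.653
grip_force: 15.0
```

carry_out(increments=[[0, 0, 0.02, 0, 0, 0], [0, 0, 0.02, 0, 0, 0], [0, 0, 0, 0, 0, 0]])

```text
clock: 8.88
tcp_pos: [0.5893, -0.2864, -0.0141]
ee_rot: [0.0, 1.0, -0.0, 0.0]
wrist_force: [-1.3, 0.2, 3.0]
width: 0.655
grip_force: 15.0
```

carry_out(increments=[[0, 0, 0, 0, 0, 0], [0, 0, 0, 0, 0, 0], [0, 0, 0, 0, 0, 0]], hand=74)

```text
clock: 9.25
tcp_pos: [0.5892, -0.2862, -0.0148]
ee_rot: [0.0, 1.0, -0.0, -0.0]
wrist_force: [-0.0, 0.4, 0.1]
width: 0.786
grip_force: 0.0
```

carry_out(increments=[[0, 0, -0.3, 0, 0, 0], [0, 0, -0.7, 0, 0, 0], [0, 0, -0.8, 0, 0, 0], [0, 0, -0.5, 0, 0, 0], [-0.5, -0.5, 0, 0, 0, 0]])

```text
clock: 9.88
tcp_pos: [0.5676, -0.2638, 0.1042]
ee_rot: [0.002, 1.0, -0.001, 0.004]
wrist_force: [0.4, -0.5, -0.9]
width: 0.786
grip_force: 0.0
```

carry_out(increments=[[-0.8, -0.8, 0, 0, 0, 0], [-0.8, -0.8, 0, 0, 0, 0], [-0.6, -0.6, 0, 0, 0, 0], [-0.2, -0.2, 0, 0, 0, 0], [0, 0, 0, 0, 0, 0]], hand=90)

```text
clock: 10.5
tcp_pos: [0.4451, -0.1416, 0.1014]
ee_rot: [0.001, 1.0, 0.0, 0.001]
wrist_force: [-0.1, 0.8, -0.7]
width: 0.959
grip_force: 0.0
```

```bash
python3 w.py wg cup green .4451 -.1385; python3 - <<'E'
from fit import *
print(mask('wg','green').sum()//255)
p=snap('top','t2'); u,v=proj('t2',[.589,-.286,.03])[0]; print(fit('bowl','blue',[('t2',u,v),('side0',u,v)][:1]) if 0 else bbox('t2','blue',u,v), proj('t2',pts('bowl',[.589,-.286,.004])).min(0),proj('t2',pts('bowl',[.589,-.286,.004])).max(0))
E
```

```text
cup [ 0.4449 -0.1395] [-0.4 -0.1  0.4  0.1] uv 279.0 206.0 [242.5 175.5 316.5 251.5]
tcp [ 0.446  -0.1423  0.1012] row dx,dy -0.021 -0.056 t 10.55 F [0.76 0.5  0.23]
4499
[369.5 158.5 393.5 181.5] [369.06752442 157.69667667] [394.48871321 182.26133539]
```

carry_out(increments=[[-0.02, -0.05, 0.4, 0, 0, 0], [0, 0, 0.7, 0, 0, 0], [0, 0, 0.6, 0, 0, 0], [0, 0, 0.3, 0, 0, 0], [0, 0, 0.18, 0, 0, 0]])

```text
clock: 11.22
tcp_pos: [0.4443, -0.1398, -0.0098]
ee_rot: [-0.0, 1.0, -0.0, -0.0]
wrist_force: [0.6, -0.6, -0.0]
width: 0.958
grip_force: 0.0
```

carry_out(increments=[[0, 0, 0, 0, 0, 0], [0, 0, 0, 0, 0, 0], [0, 0, 0, 0, 0, 0], [0, 0, 0, 0, 0, 0], [0, 0, 0, 0, 0, 0]], hand=44)

```text
clock: 11.85
tcp_pos: [0.4437, -0.139, -0.0081]
ee_rot: [0.0, 1.0, -0.0, 0.001]
wrist_force: [0.3, -1.2, 2.2]
width: 0.594
grip_force: 15.0
```

carry_out(increments=[[0, 0, -0.1, 0, 0, 0], [0, 0, -0.3, 0, 0, 0], [0, 0, -0.5, 0, 0, 0], [0, 0, -0.6, 0, 0, 0], [0, 0, 0, 0, 0, 0]])

```text
clock: 12.48
tcp_pos: [0.4449, -0.1394, 0.0682]
ee_rot: [0.001, 1.0, -0.0, 0.002]
wrist_force: [-0.2, -0.2, -1.7]
width: 0.593
grip_force: 15.0
```

carry_out(increments=[[0.3, -0.7, 0, 0, 0, 0], [0.4, -0.95, 0, 0, 0, 0], [0.4, -0.95, 0, 0, 0, 0], [0.4, -0.95, 0, 0, 0, 0], [0.4, -0.95, 0, 0, 0, 0]])

```text
clock: 13.1
tcp_pos: [0.5377, 0.0878, 0.0648]
ee_rot: [0.0, 1.0, -0.0, -0.001]
wrist_force: [0.8, -0.6, -0.7]
width: 0.592
grip_force: 15.0
```

carry_out(increments=[[0.4, -0.95, 0, 0, 0, 0], [0.4, -0.95, 0, 0, 0, 0], [0.3, -0.95, 0, 0, 0, 0], [0.1, -0.4, 0, 0, 0, 0], [0, 0, 0, 0, 0, 0]])

```text
clock: 13.72
tcp_pos: [0.5973, 0.2491, 0.0648]
ee_rot: [0.001, 1.0, 0.001, -0.001]
wrist_force: [-0.1, -0.7, -1.9]
width: 0.595
grip_force: 15.0
```

carry_out(increments=[[0, 0, 0.4, 0, 0, 0], [0, 0, 0.4, 0, 0, 0], [0, 0, 0.25, 0, 0, 0], [0, 0, 0.12, 0, 0, 0], [0, 0, 0.08, 0, 0, 0]])

```text
clock: 14.35
tcp_pos: [0.5985, 0.2482, 0.0039]
ee_rot: [0.0, 1.0, -0.0, 0.0]
wrist_force: [0.1, 0.2, -0.7]
width: 0.592
grip_force: 15.0
```

carry_out(increments=[[0, 0, 0.03, 0, 0, 0], [0, 0, 0.03, 0, 0, 0], [0, 0, 0, 0, 0, 0], [0, 0, 0, 0, 0, 0]])

```text
clock: 14.85
tcp_pos: [0.5984, 0.2489, 0.001]
ee_rot: [0.0, 1.0, -0.0, 0.0]
wrist_force: [0.2, -1.3, -1.6]
width: 0.594
grip_force: 15.0
```

carry_out(increments=[[0, 0, 0.03, 0, 0, 0], [0, 0, 0.03, 0, 0, 0], [0, 0, 0.03, 0, 0, 0], [0, 0, 0, 0, 0, 0]])

```text
clock: 15.35
tcp_pos: [0.5982, 0.2487, -0.0039]
ee_rot: [0.0, 1.0, -0.0, -0.0]
wrist_force: [0.0, 0.2, -2.2]
width: 0.59
grip_force: 15.0
```

carry_out(increments=[[0, 0, 0.02, 0, 0, 0], [0, 0, 0, 0, 0, 0]])

```text
clock: 15.6
tcp_pos: [0.5985, 0.2487, -0.0041]
ee_rot: [0.0, 1.0, -0.0, 0.0]
wrist_force: [-1.3, -0.9, 3.2]
width: 0.595
grip_force: 15.0
```

carry_out(increments=[[0, 0, 0, 0, 0, 0], [0, 0, 0, 0, 0, 0], [0, 0, 0, 0, 0, 0]], hand=80)

```text
clock: 15.98
tcp_pos: [0.5983, 0.2488, -0.0049]
ee_rot: [0.0, 1.0, -0.0, -0.0]
wrist_force: [-0.1, -0.6, -0.2]
width: 0.847
grip_force: 0.0
```

carry_out(increments=[[0, 0, -0.3, 0, 0, 0], [0, 0, -0.6, 0, 0, 0], [0, 0, -0.7, 0, 0, 0], [0, 0, -0.5, 0, 0, 0], [-0.4, -0.6, 0, 0, 0, 0]])

```text
clock: 16.6
tcp_pos: [0.5817, 0.2783, 0.1043]
ee_rot: [-0.001, 1.0, -0.002, 0.004]
wrist_force: [-0.2, 0.2, 0.4]
width: 0.854
grip_force: 0.0
```

carry_out(increments=[[-0.5, -0.9, 0, 0, 0, 0], [-0.5, -0.9, 0, 0, 0, 0], [-0.4, -0.6, 0, 0, 0, 0], [0, -0.3, 0, 0, 0, 0], [0, 0, 0, 0, 0, 0]], hand=90)

```text
clock: 17.23
tcp_pos: [0.5093, 0.4144, 0.1008]
ee_rot: [-0.0, 1.0, 0.0, 0.001]
wrist_force: [0.4, -0.2, -0.3]
width: 0.956
grip_force: 0.0
```

```bash
python3 w.py wc cup blue .508 .4135; python3 - <<'E'
from fit import *
snap('top','t3'); P=[.5985,.2487,.004]; u,v=proj('t3',[.5985,.2487,.04])[0]; q=proj('t3',pts('cup',P)); print(bbox('t3','green',u,v),q.min(0),q.max(0))
E
```

```text
cup [0.5068 0.4135] [-0.4 -0.2  0.4  0.2] uv 283.0 208.0 [246.5 178.5 320.5 254.5]
tcp [0.5094 0.4133 0.1006] row dx,dy -0.053 -0.004 t 17.275 F [ 0.51 -0.77  0.15]
[157.5 154.5 182.5 177.5] [157.1247884  153.30623387] [183.15274554 177.17385375]
```

carry_out(increments=[[-0.05, 0, 0.4, 0, 0, 0], [0, 0, 0.7, 0, 0, 0], [0, 0, 0.6, 0, 0, 0], [0, 0, 0.3, 0, 0, 0], [0, 0, 0.16, 0, 0, 0]])

```text
clock: 17.95
tcp_pos: [0.5065, 0.4129, -0.0082]
ee_rot: [0.0, 1.0, -0.001, -0.0]
wrist_force: [0.3, -1.3, -1.0]
width: 0.958
grip_force: 0.0
```

carry_out(increments=[[0, 0, 0, 0, 0, 0], [0, 0, 0, 0, 0, 0], [0, 0, 0, 0, 0, 0], [0, 0, 0, 0, 0, 0], [0, 0, 0, 0, 0, 0]], hand=44)

```text
clock: 18.58
tcp_pos: [0.5062, 0.4139, -0.007]
ee_rot: [-0.0, 1.0, 0.0, 0.0]
wrist_force: [-0.8, -0.8, 3.5]
width: 0.585
grip_force: 15.0
```

carry_out(increments=[[0, 0, -0.1, 0, 0, 0], [0, 0, -0.3, 0, 0, 0], [0, 0, -0.6, 0, 0, 0], [0, 0, -0.8, 0, 0, 0], [0, 0, 0, 0, 0, 0]])

```text
clock: 19.2
tcp_pos: [0.5084, 0.4156, 0.0866]
ee_rot: [-0.002, 1.0, -0.0, 0.004]
wrist_force: [0.2, 0.2, -2.0]
width: 0.586
grip_force: 15.0
```

carry_out(increments=[[0.1, 0.6, 0, 0, 0, 0], [0.15, 0.95, 0, 0, 0, 0], [0.15, 0.95, 0, 0, 0, 0], [0.15, 0.95, 0, 0, 0, 0], [0.15, 0.95, 0, 0, 0, 0]])

```text
clock: 19.82
tcp_pos: [0.5398, 0.1921, 0.0811]
ee_rot: [0.0, 1.0, 0.0, -0.001]
wrist_force: [0.6, -0.4, -1.7]
width: 0.585
grip_force: 15.0
```

carry_out(increments=[[0.15, 0.95, 0, 0, 0, 0], [0.15, 0.95, 0, 0, 0, 0], [0.15, 0.95, 0, 0, 0, 0], [0.15, 0.95, 0, 0, 0, 0], [0.15, 0.95, 0, 0, 0, 0]])

```text
clock: 20.45
tcp_pos: [0.5773, -0.0451, 0.0811]
ee_rot: [-0.0, 1.0, -0.0, -0.001]
wrist_force: [0.4, 0.9, -1.5]
width: 0.584
grip_force: 15.0
```

carry_out(increments=[[0.15, 0.95, 0, 0, 0, 0], [0.15, 0.95, 0, 0, 0, 0], [0.1, 0.8, 0, 0, 0, 0], [0.05, 0.4, 0, 0, 0, 0], [0, 0, 0, 0, 0, 0]])

```text
clock: 21.08
tcp_pos: [0.6002, -0.1991, 0.0814]
ee_rot: [-0.001, 1.0, -0.001, -0.001]
wrist_force: [1.4, 0.7, -1.3]
width: 0.583
grip_force: 15.0
```

carry_out(increments=[[0.04, 0, 0.4, 0, 0, 0], [0, 0, 0.5, 0, 0, 0], [0, 0, 0.4, 0, 0, 0], [0, 0, 0.2, 0, 0, 0], [0, 0, 0.1, 0, 0, 0]])

```text
clock: 21.7
tcp_pos: [0.6026, -0.1974, 0.0021]
ee_rot: [-0.0, 1.0, 0.0, -0.0]
wrist_force: [-0.2, 0.6, -2.3]
width: 0.583
grip_force: 15.0
```

carry_out(increments=[[0, 0, 0.02, 0, 0, 0], [0, 0, 0.02, 0, 0, 0], [0, 0, 0, 0, 0, 0]])

```text
clock: 22.08
tcp_pos: [0.603, -0.199, 0.0009]
ee_rot: [0.0, 1.0, -0.0, 0.0]
wrist_force: [-0.8, 0.3, -1.8]
width: 0.586
grip_force: 15.0
```

carry_out(increments=[[0, 0, 0.03, 0, 0, 0], [0, 0, 0.03, 0, 0, 0], [0, 0, 0.02, 0, 0, 0], [0, 0, 0, 0, 0, 0]])

```text
clock: 22.58
tcp_pos: [0.6028, -0.1989, -0.003]
ee_rot: [0.0, 1.0, -0.0, 0.0]
wrist_force: [-1.6, -0.1, 5.0]
width: 0.584
grip_force: 15.0
```

carry_out(increments=[[0, 0, 0, 0, 0, 0], [0, 0, 0, 0, 0, 0], [0, 0, 0, 0, 0, 0]], hand=68)

```text
clock: 22.95
tcp_pos: [0.6028, -0.1988, -0.0038]
ee_rot: [0.0, 1.0, -0.0, -0.0]
wrist_force: [0.8, -0.4, 0.4]
width: 0.726
grip_force: 0.0
```

carry_out(increments=[[0, 0, -0.3, 0, 0, 0], [0, 0, -0.6, 0, 0, 0], [0, 0, -0.7, 0, 0, 0], [0, 0, -0.5, 0, 0, 0], [-0.3, -0.6, 0, 0, 0, 0]])

```text
clock: 23.58
tcp_pos: [0.5909, -0.1711, 0.1051]
ee_rot: [0.002, 1.0, -0.001, 0.004]
wrist_force: [-0.6, -0.2, -0.6]
width: 0.724
grip_force: 0.0
```

carry_out(increments=[[-0.5, -0.95, 0, 0, 0, 0], [-0.5, -0.95, 0, 0, 0, 0], [-0.5, -0.95, 0, 0, 0, 0], [-0.5, -0.95, 0, 0, 0, 0], [-0.5, -0.95, 0, 0, 0, 0]], hand=90)

```text
clock: 24.2
tcp_pos: [0.4624, 0.0702, 0.1025]
ee_rot: [-0.0, 1.0, -0.0, 0.001]
wrist_force: [0.2, 1.3, 0.4]
width: 0.955
grip_force: 0.0
```

carry_out(increments=[[-0.5, -0.95, 0, 0, 0, 0], [-0.5, -0.95, 0, 0, 0, 0], [-0.5, -0.95, 0, 0, 0, 0], [-0.4, -0.9, 0, 0, 0, 0], [0, -0.3, 0, 0, 0, 0]])

```text
clock: 24.82
tcp_pos: [0.3668, 0.2733, 0.1024]
ee_rot: [-0.0, 1.0, 0.002, 0.001]
wrist_force: [0.6, -0.5, 0.0]
width: 0.956
grip_force: 0.0
```

carry_out(increments=[[0, 0, 0, 0, 0, 0]])

```text
clock: 24.95
tcp_pos: [0.3687, 0.2718, 0.102]
ee_rot: [-0.0, 1.0, 0.001, 0.001]
wrist_force: [0.3, 0.4, 0.3]
width: 0.961
grip_force: 0.0
```

```bash
python3 w.py wj jar yellow .363 .273; python3 - <<'E'
from fit import *
snap('top','t4'); P=[.603,-.199,.004]; u,v=proj('t4',[.603,-.199,.04])[0]; q=proj('t4',pts('cup',P)); print(bbox('t4','blue',u,v),q.min(0),q.max(0))
E
```

```text
jar [0.362  0.2717] [-0.5 -0.6  0.5  0.6] uv 281.0 213.0 [244.5 178.5 320.5 258.5]
tcp [0.3687 0.2709 0.1017] row dx,dy -0.133 -0.016 t 25.0 F [ 0.33 -0.4   0.03]
[336.5 152.5 359.5 175.5] [336.81356619 151.31116129] [360.75770113 175.31274399]
```

carry_out(increments=[[-0.13, -0.01, 0.3, 0, 0, 0], [0, 0, 0.7, 0, 0, 0], [0, 0, 0.7, 0, 0, 0], [0, 0, 0.5, 0, 0, 0], [0, 0, 0.2, 0, 0, 0]])

```text
clock: 25.68
tcp_pos: [0.3611, 0.27, -0.0199]
ee_rot: [0.001, 1.0, -0.001, -0.001]
wrist_force: [-0.7, 0.5, -0.0]
width: 0.958
grip_force: 0.0
```

carry_out(increments=[[0, 0, 0, 0, 0, 0], [0, 0, 0, 0, 0, 0], [0, 0, 0, 0, 0, 0], [0, 0, 0, 0, 0, 0], [0, 0, 0, 0, 0, 0]], hand=46, newtons=20)

```text
clock: 26.3
tcp_pos: [0.362, 0.2721, -0.018]
ee_rot: [-0.0, 1.0, 0.0, 0.001]
wrist_force: [-0.6, -1.0, 6.0]
width: 0.62
grip_force: 20.0
```

carry_out(increments=[[0, 0, -0.1, 0, 0, 0], [0, 0, -0.3, 0, 0, 0], [0, 0, -0.6, 0, 0, 0], [0, 0, -0.6, 0, 0, 0], [0, 0, 0, 0, 0, 0]])

```text
clock: 26.92
tcp_pos: [0.3626, 0.2726, 0.0627]
ee_rot: [-0.001, 1.0, -0.0, 0.002]
wrist_force: [0.8, 0.1, -2.9]
width: 0.623
grip_force: 20.0
```

carry_out(increments=[[0.5, 0.6, 0, 0, 0, 0], [0.7, 0.9, 0, 0, 0, 0], [0.7, 0.9, 0, 0, 0, 0], [0.7, 0.9, 0, 0, 0, 0], [0.7, 0.9, 0, 0, 0, 0]])

```text
clock: 27.55
tcp_pos: [0.5258, 0.0603, 0.0593]
ee_rot: [-0.0, 1.0, -0.0, -0.002]
wrist_force: [0.6, 0.1, -2.5]
width: 0.621
grip_force: 20.0
```

carry_out(increments=[[0.7, 0.9, 0, 0, 0, 0], [0.4, 0.6, 0, 0, 0, 0], [0.13, 0.18, 0, 0, 0, 0], [0, 0, 0, 0, 0, 0], [0, 0, 0, 0, 0, 0]])

```text
clock: 28.18
tcp_pos: [0.5861, -0.0207, 0.0607]
ee_rot: [-0.0, 1.0, 0.0, -0.001]
wrist_force: [-0.1, -0.4, -1.5]
width: 0.624
grip_force: 20.0
```

carry_out(increments=[[0, 0, 0.3, 0, 0, 0], [0, 0, 0.4, 0, 0, 0], [0, 0, 0.3, 0, 0, 0], [0, 0, 0.15, 0, 0, 0], [0, 0, 0, 0, 0, 0]])

```text
clock: 28.8
tcp_pos: [0.5873, -0.022, 0.0032]
ee_rot: [-0.0, 1.0, 0.0, -0.001]
wrist_force: [-0.2, -0.4, -2.6]
width: 0.623
grip_force: 20.0
```

Expected touchdown is at TCP z ≈ −0.014.

carry_out(increments=[[0, 0, 0.12, 0, 0, 0], [0, 0, 0.08, 0, 0, 0], [0, 0, 0.05, 0, 0, 0], [0, 0, 0.03, 0, 0, 0], [0, 0, 0, 0, 0, 0]])

```text
clock: 29.42
tcp_pos: [0.5877, -0.0223, -0.0102]
ee_rot: [0.0, 1.0, -0.0, -0.0]
wrist_force: [0.5, 0.2, -3.1]
width: 0.623
grip_force: 20.0
```

carry_out(increments=[[0, 0, 0.02, 0, 0, 0], [0, 0, 0.02, 0, 0, 0], [0, 0, 0, 0, 0, 0]])

```text
clock: 29.8
tcp_pos: [0.5877, -0.0222, -0.0122]
ee_rot: [0.0, 1.0, -0.0, -0.0]
wrist_force: [-0.7, 0.9, -2.6]
width: 0.619
grip_force: 20.0
```

carry_out(increments=[[0, 0, 0.02, 0, 0, 0], [0, 0, 0.02, 0, 0, 0], [0, 0, 0, 0, 0, 0]])

```text
clock: 30.18
tcp_pos: [0.5878, -0.0223, -0.0139]
ee_rot: [0.0, 1.0, -0.0, 0.0]
wrist_force: [0.3, 0.1, 0.1]
width: 0.621
grip_force: 20.0
```

carry_out(increments=[[0, 0, 0.01, 0, 0, 0], [0, 0, 0, 0, 0, 0], [0, 0, 0, 0, 0, 0]], hand=76)

```text
clock: 30.55
tcp_pos: [0.588, -0.0223, -0.0146]
ee_rot: [0.0, 1.0, -0.0, 0.0]
wrist_force: [0.3, -0.7, 0.2]
width: 0.807
grip_force: 0.0
```

carry_out(increments=[[0, 0, -0.3, 0, 0, 0], [0, 0, -0.6, 0, 0, 0], [0, 0, -0.8, 0, 0, 0], [0, 0, -0.6, 0, 0, 0], [0, 0, 0, 0, 0, 0]])

```text
clock: 31.18
tcp_pos: [0.5902, -0.0226, 0.1039]
ee_rot: [0.001, 1.0, -0.0, 0.004]
wrist_force: [0.6, -0.7, 0.8]
width: 0.806
grip_force: 0.0
```

```bash
python3 w.py wj2 jar yellow .5878 -.0223 .004
```

```text
jar [ 0.5878 -0.0224] [-1.5 -0.8  1.5  0.8] uv 282.0 210.0 [244.5 174.5 319.5 254.5]
tcp [ 0.5885 -0.0223  0.1018] row dx,dy -0.016 0.0 t 31.225 F [-0.47  0.62 -1.15]
```

carry_out(increments=[[-0.6, -0.6, 0, 0, 0, 0], [-0.8, -0.8, 0, 0, 0, 0], [-0.8, -0.8, 0, 0, 0, 0], [-0.6, -0.5, 0, 0, 0, 0], [-0.2, -0.1, 0, 0, 0, 0]], hand=60)

```text
clock: 31.85
tcp_pos: [0.4347, 0.1187, 0.0991]
ee_rot: [0.0, 1.0, 0.001, -0.002]
wrist_force: [-0.1, 0.1, -0.3]
width: 0.64
grip_force: 0.0
```

carry_out(increments=[[0, 0, 0, 0, 0, 0], [0, 0, 0, 0, 0, 0]])

```text
clock: 32.1
tcp_pos: [0.4391, 0.1171, 0.1001]
ee_rot: [0.0, 1.0, -0.001, 0.0]
wrist_force: [-0.5, 0.2, -0.5]
width: 0.637
grip_force: 0.0
```

```bash
python3 w.py wl lid yellow .4383 .1176; python3 - <<'E'
from h import *
cv2.imwrite('pics/c5.png',cv2.resize(cv2.imread('pics/wl.png'),(800,600)))
E
```

```text
lid [0.438 0.117] [-0.5 -0.4  0.5  0.5] uv 282.0 208.0 [249.5 170.5 315.5 235.5]
tcp [0.4391 0.117  0.1002] row dx,dy -0.022 0.002 t 32.15 F [-0.04  0.39  0.5 ]
```

View pics/c5.png

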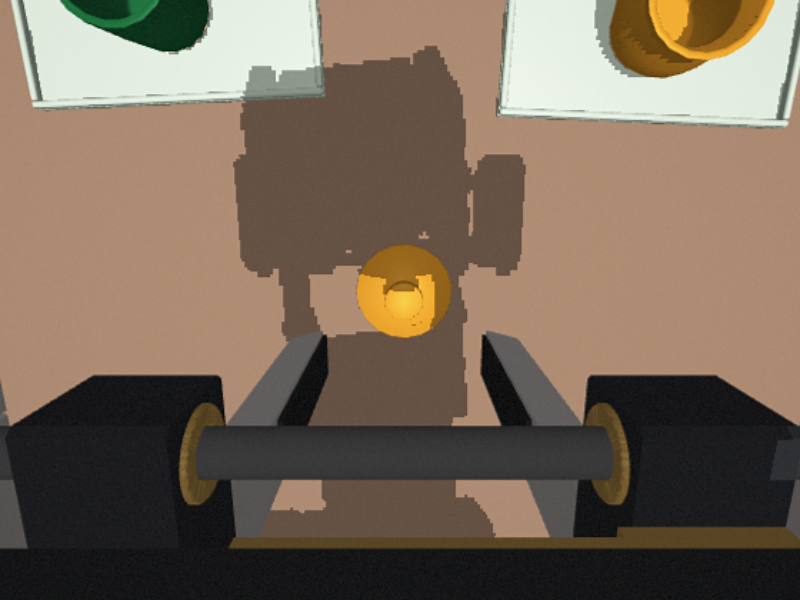

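Lid at (404,290), jar upright on its tray at upper right. From this image the tips are 28 mm behind the reported TCP. I grip the knob with the tips 26 to 27 mm high.

carry_out(increments=[[-0.02, 0, 0.5, 0, 0, 0], [0, 0, 0.7, 0, 0, 0], [0, 0, 0.5, 0, 0, 0], [0, 0, 0.2, 0, 0, 0], [0, 0, 0.06, 0, 0, 0]])

```text
clock: 32.78
tcp_pos: [0.4374, 0.1174, 0.002]
ee_rot: [0.0, 1.0, -0.001, -0.0]
wrist_force: [-0.1, -0.3, -0.0]
width: 0.637
grip_force: 0.0
```

carry_out(increments=[[0, 0, 0.06, 0, 0, 0], [0, 0, 0, 0, 0, 0], [0, 0, 0, 0, 0, 0]])

```text
clock: 33.15
tcp_pos: [0.4373, 0.1179, -0.0001]
ee_rot: [-0.0, 1.0, -0.0, 0.001]
wrist_force: [0.8, 0.5, -0.8]
width: 0.639
grip_force: 0.0
```

carry_out(increments=[[0, 0, 0, 0, 0, 0], [0, 0, 0, 0, 0, 0], [0, 0, 0, 0, 0, 0], [0, 0, 0, 0, 0, 0], [0, 0, 0, 0, 0, 0]], hand=14, newtons=12)

```text
clock: 33.78
tcp_pos: [0.4368, 0.1177, -0.0007]
ee_rot: [0.0, 1.0, -0.0, -0.0]
wrist_force: [0.3, -0.5, 0.3]
width: 0.22
grip_force: 12.0
```

carry_out(increments=[[0, 0, -0.1, 0, 0, 0], [0, 0, -0.4, 0, 0, 0], [0, 0, -0.8, 0, 0, 0], [0, 0, -0.7, 0, 0, 0], [0, 0, 0, 0, 0, 0]])

```text
clock: 34.4
tcp_pos: [0.4391, 0.1181, 0.1019]
ee_rot: [-0.0, 1.0, -0.0, 0.003]
wrist_force: [1.2, 0.0, -1.2]
width: 0.222
grip_force: 12.0
```

carry_out(increments=[[0.5, 0.5, 0, 0, 0, 0], [0.7, 0.7, 0, 0, 0, 0], [0.8, 0.7, 0, 0, 0, 0], [0.7, 0.6, 0, 0, 0, 0], [0.3, 0.3, 0, 0, 0, 0]])

```text
clock: 35.02
tcp_pos: [0.5874, -0.0237, 0.0976]
ee_rot: [-0.0, 1.0, -0.001, -0.001]
wrist_force: [-1.4, 1.1, -1.8]
width: 0.223
grip_force: 12.0
```

carry_out(increments=[[0, 0, 0, 0, 0, 0], [0, 0, 0, 0, 0, 0], [0, 0, 0, 0, 0, 0]])

```text
clock: 35.4
tcp_pos: [0.5854, -0.021, 0.0995]
ee_rot: [-0.0, 1.0, 0.001, -0.0]
wrist_force: [-0.2, 1.5, -0.2]
width: 0.224
grip_force: 12.0
```

```bash
python3 - <<'E'
from fit import *
snap('side','s6');snap('wrist','w6'); s=bot.read_state(); print(s['tcp_pos'],s['width'],s['grip_force'],s['wrist_force'])
a=cv2.imread('pics/s6.png');b=cv2.imread('pics/w6.png');u,v=proj('s6',[.588,-.022,.08])[0].astype(int)
cv2.imwrite('pics/c6.png',np.hstack([cv2.resize(a[v-45:v+45,u-30:u+30],(400,600),interpolation=2),cv2.resize(b[140:350,210:350],(400,600),interpolation=2)]))
E
```

```text
[ 0.58598466 -0.02123917  0.09970836] 0.22179383754782603 11.999960075281706 [ 0.39621413  0.27158538 -0.32604701]
```

View pics/c6.png

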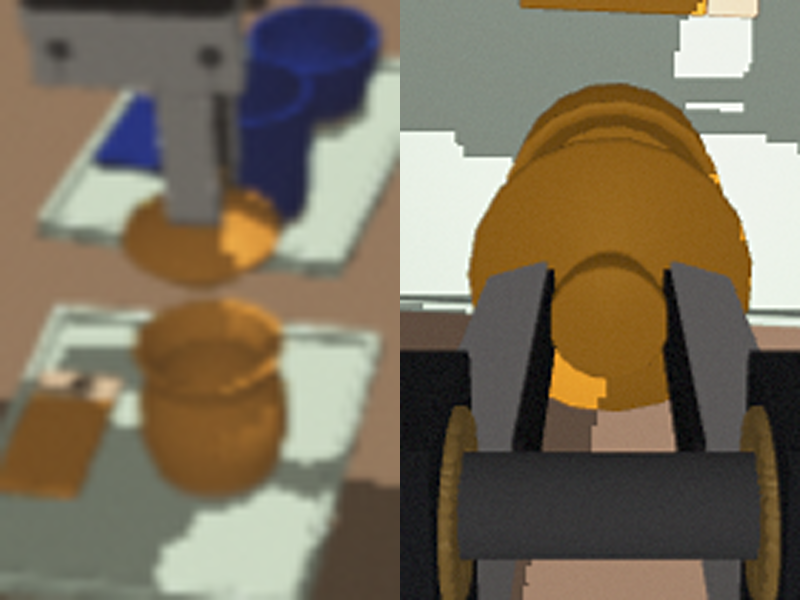

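The lid is level in the jaws, above the jar mouth and aligned within about 2 mm in both views. I lower it.

carry_out(increments=[[0.02, 0.02, 0.3, 0, 0, 0], [0, 0, 0.3, 0, 0, 0], [0, 0, 0.15, 0, 0, 0], [0, 0, 0.08, 0, 0, 0], [0, 0, 0, 0, 0, 0]])

```text
clock: 36.12
tcp_pos: [0.5877, -0.0233, 0.0575]
ee_rot: [-0.0, 1.0, -0.0, -0.0]
wrist_force: [0.3, -0.5, 0.2]
width: 0.224
grip_force: 12.0
```

carry_out(increments=[[0, 0, 0.04, 0, 0, 0], [0, 0, 0.03, 0, 0, 0], [0, 0, 0.02, 0, 0, 0], [0, 0, 0, 0, 0, 0]])

```text
clock: 36.62
tcp_pos: [0.5877, -0.0232, 0.0534]
ee_rot: [0.0, 1.0, -0.0, 0.0]
wrist_force: [0.7, 1.1, -0.6]
width: 0.222
grip_force: 12.0
```

carry_out(increments=[[0, 0, 0.03, 0, 0, 0], [0, 0, 0.02, 0, 0, 0], [0, 0, 0.02, 0, 0, 0], [0, 0, 0, 0, 0, 0]])

```text
clock: 37.12
tcp_pos: [0.5878, -0.0233, 0.05]
ee_rot: [0.0, 1.0, -0.0, 0.0]
wrist_force: [-0.8, -0.1, 0.5]
width: 0.219
grip_force: 12.0
```

carry_out(increments=[[0, 0, 0.02, 0, 0, 0], [0, 0, 0.02, 0, 0, 0], [0, 0, 0, 0, 0, 0]])

```text
clock: 37.5
tcp_pos: [0.5882, -0.0234, 0.0496]
ee_rot: [0.0, 1.0, -0.0, 0.001]
wrist_force: [-2.8, -0.6, 8.5]
width: 0.223
grip_force: 12.0
```

carry_out(increments=[[0, 0, 0, 0, 0, 0], [0, 0, 0, 0, 0, 0], [0, 0, 0, 0, 0, 0]], hand=45)

```text
clock: 37.88
tcp_pos: [0.5876, -0.0232, 0.0475]
ee_rot: [-0.0, 1.0, -0.0, -0.0]
wrist_force: [0.1, -1.0, -0.7]
width: 0.473
grip_force: 0.0
```

carry_out(increments=[[0, 0, -0.3, 0, 0, 0], [0, 0, -0.7, 0, 0, 0], [0, 0, -0.9, 0, 0, 0], [-0.8, 0, 0, 0, 0, 0], [-0.8, 0, 0, 0, 0, 0]])

```text
clock: 38.5
tcp_pos: [0.5078, -0.0234, 0.1444]
ee_rot: [0.0, 1.0, -0.0, 0.001]
wrist_force: [-0.3, -0.2, -0.4]
width: 0.478
grip_force: 0.0
```

carry_out(increments=[[-0.8, 0, 0, 0, 0, 0], [-0.8, 0, 0, 0, 0, 0], [0, 0, 0, 0, 0, 0]])

```text
clock: 38.88
tcp_pos: [0.4253, -0.0229, 0.1438]
ee_rot: [0.0, 1.0, -0.0, 0.0]
wrist_force: [-0.4, -0.8, 0.7]
width: 0.479
grip_force: 0.0
```

```bash
python3 - <<'E'
from fit import *
snap('side','s7');snap('top','t7'); 
prof['jl']=prof['jar']+[(z+.046,r) for z,r in prof['lid']]; low['jl']=low['jar']
for kind,col,P in (('jl','yellow',[.5878,-.0223,.004]),('cup','green',[.5985,.2487,.004]),('cup','blue',[.603,-.199,.004]),('bowl','blue',[.589,-.286,.004])):
  for f in ('t7','s7'):
    q=proj(f,pts(kind,P)); u,v=(q.min(0)+q.max(0))/2; print(kind,f,bbox(f,col,u,v),np.r_[q.min(0),q.max(0)].round(1))
a=cv2.imread('pics/s7.png');b=cv2.imread('pics/t7.png')
cv2.imwrite('pics/c7.png',np.hstack([cv2.resize(a[140:360,150:297],(400,600),interpolation=2),cv2.resize(b[125:200,130:410],(400,107),interpolation=2).__class__(( 600,400,3),np.uint8) if 0 else cv2.copyMakeBorder(cv2.resize(b[125:200,130:410],(400,107)),0,493,0,0,0)]))
E
```

```text
jl t7 [266.5 157.5 288.5 182.5] [266.  156.9 289.8 182.8]
jl s7 [230.5 192.5 251.5 225.5] [229.4 192.8 253.6 226.5]
cup t7 [157.5 154.5 182.5 177.5] [157.1 153.3 183.2 177.2]
cup s7 [197.5 274.5 223.5 295.5] [197.2 273.5 226.2 310.1]
cup t7 [336.5 152.5 359.5 175.5] [336.8 151.3 360.8 175.3]
cup s7 [224.5 153.5 266.5 185.5] [237.2 161.  256.8 185.7]
bowl t7 [369.5 158.5 393.5 181.5] [369.1 157.7 394.5 182.3]
bowl s7 [224.5 153.5 266.5 185.5] [246.7 153.  266.9 170.6]
```

View pics/c7.png

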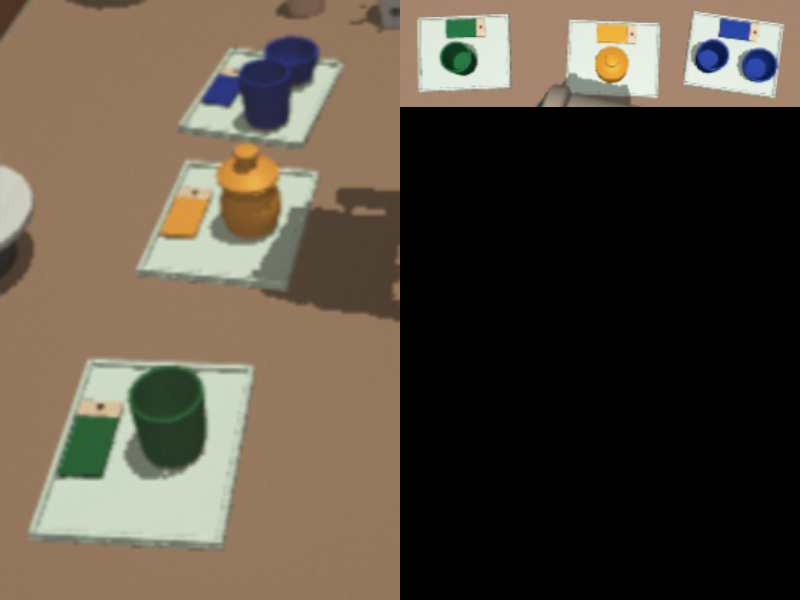

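The picture shows every piece upright on its own tray: lidded jar at (248,195), green cup at (168,415), and the blue pieces at (265,95) and (292,60), clear of each other. The lid silhouette matches the seated model to within about 2 px.

```bash
python3 -c "
from station import bot
print(bot.finish_job())"
```

```text
the job is handed in; nothing more can be done
None
```

The job is handed in at about 39 s of the 136 s: all pieces stand upright on their matching trays, the two blue ones clear of each other, and the lid is seated on its jar; the brush pot and squeeze bottle were not touched.

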